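# Start up the coffee dosing station key by key

## Robot

A 6-joint arm with a two-finger parallel gripper is mounted at the origin on the work surface. World frame = base frame: x ahead of the robot, y to its left, z up, the work surface at z = 0. Lengths are in mm, angles in rad, forces in N, time in s.
With the tool pointing down it reaches from about 350 to 775 mm from the base axis. Payload 7.3 kg.
Tool frame: the origin (TCP) lies at the centre of the arm's flange, where the gripper is bolted on; the fingertips stand 178 mm ahead of it and the grasp point (between the pads) lies 159 mm ahead of it; z points along the fingers, y is the line along which they close (so a half turn about z gives the same grasp; the last joint's range is limited). The gripper opens to 92 mm and grips with 3 to 60 N. Pads are 19 mm wide; open, the fingers measure 130 mm over their backs; the gripper's body (75 mm by 190 mm) begins 47 mm behind the grasp point.
Start: joints at [1.011, 0.342, 1.524, -0, 1.275, -0.146], TCP at [211.077, 480.702, 404.741] pointing down, gripper open.
Joint ranges: [-2.53, 2.53], [-0.77, 2.02], [0.04, 2.7], [-1, 4.14], [0.28, 2.66], [-3.11, 3.11]. Speed limits (rad/s): [2.57, 2.57, 3.14, 3.14, 3.14, 3.14].

## Interface

Orientations are given as [roll, pitch, yaw] about the fixed x, y, z axes, in that order (R = Rz(yaw) Ry(pitch) Rx(roll)).
In Python, from plant import * gives the robot as it stands. The module is installed in compiled form; this text tells all that it offers.
- The arm moves only by the shell command python3 -m inch 'ROWS'. ROWS is JSON, a list of rows, each a list of 5 numbers: the shift along the tool's x, y, z in m, then the turn about the tool's z in rad, then the opening, from 0 (shut) to 1 (fully open). In form: [[tx, ty, tz, spin, claw], ...]. A call has 1 to 8 rows; each row is the pose to reach, as a shift and turn from the pose commanded when the call began, along the tool's axes at that moment; what a row does not reach only later rows make up. A row lasts 1/12 s, in which the tool goes at most 41.7 mm and 7.16 degrees, less where a joint would pass 70% of its speed; a pose out of reach is approached as far as the arm can. A call with a gripper value outside its range is refused whole. The fingers move at their own pace and stop on an object; the grip force is fixed at half the most. Time passes only in rows, so rows that repeat a pose let the fingers close. It gives the time, the measured TCP pose, the force, the opening and the grip force at its end, in the units of the state.
- get_obs(): the state, without advancing time (a new reading comes with each control period).
- capture(name): name is "scene" or "top" or "wrist"; returns a dict with "color" (480x640x3 uint8, red, green, blue), "intrinsics" (3x3 intrinsics, pixels), "pose" (4x4, takes a point from camera to world coordinates). Camera axes: x right, y down, z forward; pixel columns grow to the right and rows downward; lengths in mm; the calibration is good to about 2 mm. The wrist camera is an equidistant fisheye: a pixel r from the principal point sees the ray r / f radians off the axis. A picture is of the moment at which its call begins. There is no depth.
- close_job(): hands the job in; it is judged then, once.
Trained networks look in a picture, given as the dict that the camera call returned (one of the last four; its "shot" number tells which), for a name from the list of things; names that differ only in an ending like _2 or _b are one class to them, and where a whole thing is asked for, a point or a joint stands for the part that bears it (a point fixed in the world has none). Each returns a list of dicts, best first, with "conf" (0 to 1); they miss things now and then, are a little off and sometimes report something else, mostly with a low value. They report only what shows in the picture. A call takes as long as a camera call.
- look_for(picture, target): "rect" ([centre column, centre row, width, height] in pixels, round what is visible of it).
- trace(picture, target): "pixels" (480x640 bool, what is visible of it) and "rect" ([centre column, centre row, width, height] in pixels, round what is visible of it).
- tip_of(picture, target): "centre" ([column, row] in pixels: a listed point, or the origin of a listed thing).
The state is a dict: "time": time; "joint_positions": joint angles; "dq": joint speeds; "tau": joint torques, N m; "tool_pos": TCP position; "tcp_rot": TCP orientation; "contact_force": force on the tool from outside, world axes, zero at the start; "moment": the same for the moment, N m; "grip_width": finger opening in mm; "finger_force": force on a finger pad.
Only numpy, scipy, OpenCV 4.12 (cv2) and the standard library are available. Lean on these libraries where they do the work, as an engineer would, in place of code of your own. Each camera call takes 0.05 s, during which the arm holds its last target. There are 200 camera calls.

## Task

Start up the dosing station in the right order: with a fingertip press the long bar switch on the power block, then the square key on the scale, then the larger round key on the grinder, each lightly and fully home so that it stays down. Leave the grinder's smaller round key alone, lift nothing, and leave the power block, the grinder, the scale with the dosing ring on it, and the pitcher, cup and tamper standing where they are.

Things in the scene. Friction and masses are not known exactly. Their poses are not given: they have to be found in the camera images.
- power_block: White plastic mains block lying loose on the counter, 75 x 170 x 45 mm (its x, y, z), 0.7 kg nominal. Origin: centre of the underside, z up. On its flat top two round dark sockets towards its +y end and one long bar switch near its -y end.
- power_key_top (a point): Grey bar switch of the power block, 46 mm (block's x) x 18 mm (block's y), 55 mm from the block's centre towards its -y. Centre of the key's upper face (moves with the key); untouched, it stands 12 mm proud of the housing around it. Height 57 mm above the counter.
- power_key (a joint): Bar switch of the power block. Its switch travel is 8 mm straight down, about 3 N moves it the whole way, then it meets a cushioned stop that yields about 1 mm for every 4 N more; there is no return spring, so it stays where it is left. Joint value in m: 0 = up (as at the start), 0.008 = fully home.
- scale: Black kitchen scale lying loose on the counter, 170 x 130 mm (its x, y), 25 mm high at the front strip, with an aluminium weighing plate 112 x 120 mm at the back (+x), plate top 29 mm high, centred 25 mm to +x; 0.7 kg nominal. Origin: centre of the underside, z up. On the front strip (-x) a dark blank display and one square key.
- scale_key_top (a point): White square key of the scale, 18 x 18 mm, at 64 mm to -x and 20 mm to -y from the scale's centre. Centre of the key's upper face (moves with the key); untouched, it stands 12 mm proud of the housing around it. Height 37 mm above the counter.
- scale_key (a joint): Square key of the scale. Its switch travel is 8 mm straight down, about 3 N moves it the whole way, then it meets a cushioned stop that yields about 1 mm for every 4 N more; there is no return spring, so it stays where it is left. Joint value in m: 0 = up (as at the start), 0.008 = fully home.
- grinder: Black electric burr grinder standing loose on the counter, 2.5 kg nominal: a low key deck 150 x 130 mm (its x, y), 55 mm high, joined at its -y side to a column 150 x 150 mm, 235 mm high, with a clear hopper up to 357 mm; the column begins 60 mm to -y of the deck's centre. Origin: centre of the deck's underside, z up. Two round steel keys on the deck, 70 mm apart along its x.
- grind_key_top (a point): Larger round key of the grinder, steel, 36 mm in diameter, at 32 mm to -x and 15 mm to +y from the deck's centre (75 mm from the column's wall). Centre of the key's upper face (moves with the key); untouched, it stands 12 mm proud of the housing around it. Height 67 mm above the counter.
- grind_key (a joint): Larger round key of the grinder. Its switch travel is 8 mm straight down, about 3 N moves it the whole way, then it meets a cushioned stop that yields about 1 mm for every 4 N more; there is no return spring, so it stays where it is left. Joint value in m: 0 = up (as at the start), 0.008 = fully home.
- pulse_key (a joint): Smaller round key of the grinder, steel, 15 mm in diameter, at 38 mm to +x and 15 mm to +y from the deck's centre, also 12 mm proud; to be left alone. Joint value in m: 0 = up, 0.008 = pressed; it stays where it is left.
- dosing_ring: Orange plastic dosing ring, 64 mm outside, 55 mm inside, 25 mm high, standing loose on the scale's plate. Origin: centre of its underside. Leave it there.
- pitcher: Steel milk pitcher with a handle, 86 mm wide, 95 mm high, loose on the counter beyond the work. Origin: centre of the underside. Leave it.
- cup: White porcelain espresso cup with a handle, 62 mm wide, 58 mm high, on the lower bamboo tier (top 55 mm high) beyond the work. Origin: centre of the underside. Leave it.
- tamper: Steel tamper, 56 mm wide, 85 mm high, standing on the lower bamboo tier (top 55 mm high) beyond the work. Origin: centre of the underside. Leave it.

How it is judged (in metres and radians):
On the way, in this order (a step that is already met when the one before it is completed fails the run):
1. the power block's bar switch is home while the other keys are all still up (value of joint power_key above 0.006 m and value of joint each of scale_key, grind_key, pulse_key below 0.002 m), for 0.1 s.
2. then the scale's square key is home too, the grinder's keys still up (value of joint each of power_key, scale_key above 0.006 m and value of joint each of grind_key, pulse_key below 0.002 m), for 0.1 s.
3. then the grinder's larger round key is home too, the smaller one still up (value of joint each of power_key, scale_key, grind_key above 0.006 m and value of joint pulse_key below 0.002 m), for 0.1 s.
At the end, for the whole second after the job is handed in: The bar, square and larger round keys are in by at least 6 of 8 mm, the smaller round key by less than 2; power block, scale, grinder, pitcher, cup and tamper are upright, at rest and within 20 mm of where they stood; the dosing ring stands on the scale (all of step 3 and distance of each of power_block, scale, grinder, pitcher, cup, tamper from where it was at the start of the episode below 0.02 m and linear speed of each of power_block, scale, grinder, pitcher, cup, tamper, dosing_ring below 0.01 m/s and angle between each of power_block, scale, grinder, pitcher, cup, tamper, dosing_ring's own z axis and vertical below 0.1 rad and horizontal distance between dosing_ring and scale below 0.07 m and z of dosing_ring in the frame of scale between 0.024 and 0.036 m); the robot touches nothing.
It fails at once if a key pressed or a thing touched hard: more than 25 N between the robot and the power block, scale or grinder (contact force between any of the arm, the fingers and power_block above 25 N or contact force between any of the arm, the fingers and scale above 25 N or contact force between any of the arm, the fingers and grinder above 25 N).
It fails at once if the grinder's smaller round key is pressed (value of joint pulse_key above 0.003 m).
It fails at once if the power block, the scale or the grinder is lifted, tipped or pushed away by more than 25 mm (height (world z) of any of power_block, scale, grinder above 0.01 m or angle between any of power_block, scale, grinder's own z axis and vertical above 0.15 rad or distance of any of power_block, scale, grinder from where it was at the start of the episode above 0.025 m).
It fails at once if the dosing ring, pitcher, cup or tamper is lifted or shifted by more than 25 mm (distance of any of pitcher, cup, tamper, dosing_ring from where it was at the start of the episode above 0.025 m).
It also fails if it takes over 42 s, if anything falls off the work surface, if the arm or the gripper's body presses on something with over 40 N, if the wrist force passes 120 N, or if a joint passes its speed limit or range.

## Working session

There is one attempt and no reset: what is moved stays moved. The work goes in short steps, Python scripts to look and compute and a shell command to move; the robot and the scene stay as the last step left them, time stands still between calls to the robot, and variables do not carry over. Pictures are saved under pics/ and viewed, at most 10 in all, crops included, and the job is handed in when it is done.

```bash
mkdir -p pics; cat > h.py <<'E'
from plant import *
import numpy as np, cv2
def ray(p,uv):
    K=np.array(p["intrinsics"]);T=np.array(p["pose"])
    d=np.array([(uv[0]-K[0,2])/K[0,0],(uv[1]-K[1,2])/K[1,1],1.])
    return T[:3,3],T[:3,:3]@d
def onz(p,uv,z):
    o,d=ray(p,uv);return o+d*(z-o[2])/d[2]
def save(p,n): cv2.imwrite(f"pics/{n}.png",np.array(p["color"])[:,:,::-1])
E
python3 - <<'E'
from h import *
np.set_printoptions(precision=1,suppress=True)
o=get_obs();print({k:o[k] for k in("time","tool_pos","tcp_rot","grip_width","contact_force")})
Z=dict(power_key_top=57,scale_key_top=37,grind_key_top=67,power_block=0,scale=0,grinder=0,dosing_ring=29,pitcher=0,cup=55,tamper=55)
for c in("top","scene"):
    p=capture(c);save(p,c+"0");print(c,np.array(p["pose"])[:3,3])
    for n,z in Z.items():
        for r in tip_of(p,n)[:2]: print(n,np.round(r["conf"],2),np.array(r["centre"]),onz(p,r["centre"],z))
E
```

```text
{'time': 0.0, 'tool_pos': array([211. , 480.6, 404. ]), 'tcp_rot': array([-3.1, -0. ,  2.7]), 'grip_width': 92.02808535077459, 'contact_force': array([ 0.5, -1.1, -0.1])}
top [ 472.8   10.2 1000.6]
power_key_top 0.57 [326.4 273.2] [536.7  17.7  57. ]
power_key_top 0.49 [473.6 275.6] [ 537.  -247.7   57. ]
scale_key_top 0.51 [161.3 297. ] [488.8 322.2  37. ]
grind_key_top 0.73 [473.7 292.8] [ 505.8 -244.5   67. ]
grind_key_top 0.23 [410.  155.7] [ 755.5 -132.8   67. ]
power_block 0.61 [297.7 271.2] [543.5  73.4   0. ]
scale 0.72 [162.  263.3] [554.2 336.8   0. ]
grinder 0.86 [473.4 274.6] [ 542.8 -263.     0. ]
dosing_ring 0.95 [168.2 245.7] [585.4 317.6  29. ]
pitcher 0.83 [253.7 163.7] [755.1 166.    0. ]
cup 0.65 [409.5 158.8] [ 753.1 -133.7   55. ]
tamper 0.56 [339.3 150.3] [767.7  -2.5  55. ]
scene [1069.5  782.3 1098. ]
power_key_top 0.56 [343.7 240.7] [545.2  29.   57. ]
power_key_top 0.17 [290.2 342.1] [777.3 198.8  57. ]
scale_key_top 0.62 [446.1 333.7] [491.3 330.7  37. ]
grind_key_top 0.67 [228.6 230.2] [ 756.6 -122.3   67. ]
grind_key_top 0.6 [297.8 161.6] [ 507.7 -244.9   67. ]
power_block 0.97 [355.  273.5] [547.5  84.    0. ]
scale 0.59 [414.3 359.9] [565.8 331.2   0. ]
grinder 0.62 [286.8 182.9] [ 536.3 -254.4    0. ]
dosing_ring 0.62 [403.6 357.4] [593.9 327.9  29. ]
pitcher 0.8 [291.3 342.8] [760.1 169.5   0. ]
pitcher 0.45 [341.9 240.2] [519.3 -15.8   0. ]
cup 0.93 [229.1 235.2] [ 758.6 -118.4   55. ]
tamper 0.96 [254.9 273.6] [758.6   9.9  55. ]
```

View pics/top0.png

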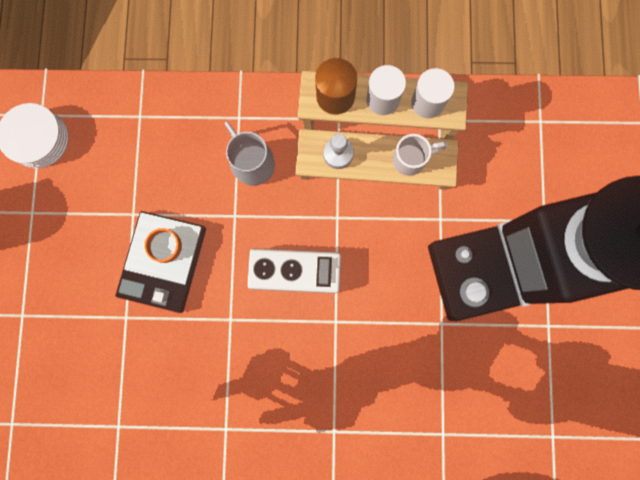

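View pics/scene0.png

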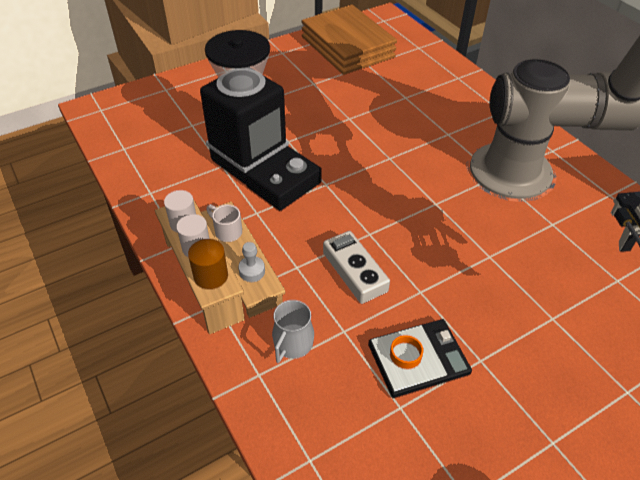

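The top and scene views agree to within about 10 mm. In top, the bar is at ~(325,271), the square key at ~(160,297) and the big grinder key at ~(474,292). The grinder is turned about +15°. I'll go over the bar first and refine with the wrist camera.

```bash
cat >> h.py <<'E'
from scipy.spatial.transform import Rotation as Ro
def shift(target):
    o=get_obs();R=Ro.from_euler('xyz',o["tcp_rot"]).as_matrix()
    return R.T@(np.array(target)-o["tool_pos"])/1000, o
E
python3 - <<'E'
from h import *
s,o=shift([540,20,360]);print(s,o["tcp_rot"])
E
```

```text
[-0.48640706 -0.28957661  0.04473791] [3.14150138e+00 4.07578003e-05 2.72783341e+00]
```

```bash
python3 -m inch '[[-0.03,-0.018,0,0.12,0],[-0.07,-0.04,0,0.24,0],[-0.105,-0.063,0.01,0.36,0],[-0.14,-0.083,0.01,0.48,0],[-0.175,-0.104,0.02,0.6,0],[-0.21,-0.125,0.02,0.72,0],[-0.245,-0.146,0.02,0.84,0],[-0.27,-0.16,0.02,0.9,0]]'
python3 - <<'E'
from h import *
s,o=shift([540,20,360]);print(s,o["tcp_rot"],o["tool_pos"])
E
```

```text
time: 1.77
tool_pos: [395.1, 223.1, 384.8]
tcp_rot: [3.141, 0.0, 1.821]
contact_force: [1.3, 0.7, 0.3]
grip_width: 42.9
finger_force: 0.0
[-0.23262664  0.09014665  0.02494182] [3.14114813e+00 4.77020821e-04 1.82055020e+00] [395.13936724 223.1366026  384.79077096]
```

```bash
python3 -m inch '[[-0.035,0.013,0,0,0],[-0.07,0.027,0.01,0,0],[-0.105,0.04,0.01,0,0],[-0.14,0.054,0.02,0,0],[-0.175,0.068,0.025,0,0],[-0.21,0.081,0.025,0,0],[-0.233,0.09,0.025,0,0],[-0.233,0.09,0.025,0,0]]'
cat >> h.py <<'E'
def fray(p,uv):
    K=np.array(p["intrinsics"]);T=np.array(p["pose"])
    x=(uv[0]-K[0,2])/K[0,0];y=(uv[1]-K[1,2])/K[1,1];r=np.hypot(x,y)
    d=np.array([x/r*np.sin(r),y/r*np.sin(r),np.cos(r)]) if r>0 else np.array([0,0,1.])
    return T[:3,3],T[:3,:3]@d
def fonz(p,uv,z):
    o,d=fray(p,uv);return o+d*(z-o[2])/d[2]
E
python3 - <<'E'
from h import *
np.set_printoptions(precision=1,suppress=True)
o=get_obs();print(o["tool_pos"],o["grip_width"],o["contact_force"])
p=capture("wrist");save(p,"w1");print(np.array(p["pose"]))
for n,z in dict(power_key_top=57,power_block=0,grind_key_top=67,scale_key_top=37).items():
    for r in tip_of(p,n)[:2]: print(n,r["conf"],np.array(r["centre"]),fonz(p,r["centre"],z))
E
```

```text
time: 2.43
tool_pos: [542.5, 19.3, 359.3]
tcp_rot: [3.14, 0.002, 1.824]
contact_force: [-0.8, -0.1, 0.4]
grip_width: 0.2
finger_force: 0.0
[542.5  19.3 359.3] 0.1651233720973838 [-0.8 -0.1  0.4]
[[  1.    0.2   0.1 522.9]
 [  0.2  -0.9  -0.3  94.7]
 [  0.    0.3  -1.  338.4]
 [  0.    0.    0.    1. ]]
power_key_top 0.57 [316.  223.2] [541.5  23.6  57. ]
```

View pics/w1.png

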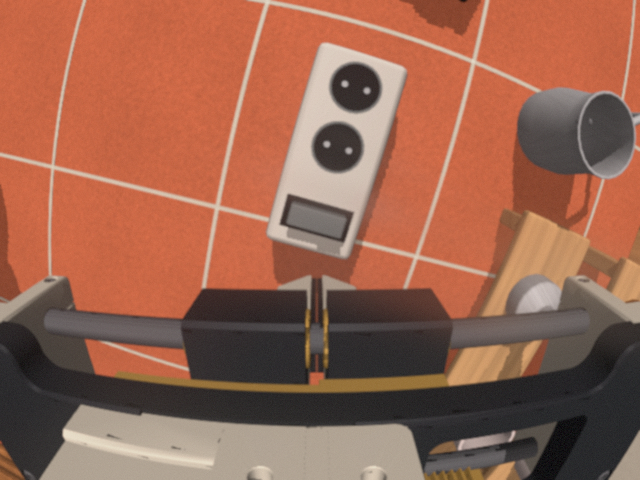

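The wrist view shows the bar at about (316,219), clear of the other parts, with the closed fingertips just below it at (316,290). Averaging the estimates puts the bar at about (541,24).

```bash
python3 - <<'E'
from h import *
p=capture("wrist")
print(fonz(p,(316,219),57),[fonz(p,r["centre"],57) for r in tip_of(p,"power_key_top")[:1]])
for i in range(2):
  s,o=shift([541,24,240]);print(s,o["tool_pos"],o["tcp_rot"])
E
```

```text
[537.08873445  32.1872287   57.        ] [array([543.19517526,  25.07666422,  57.        ])]
[-0.00064179  0.0011635   0.11999612] [539.69170034  24.29862452 359.99597172] [ 3.14138528e+00 -1.53661154e-04  1.82947476e+00]
[-0.00064179  0.0011635   0.11999612] [539.69170034  24.29862452 359.99597172] [ 3.14138528e+00 -1.53661154e-04  1.82947476e+00]
```

```bash
python3 -m inch '[[0,0.001,0.03,0,0],[0,0.001,0.065,0,0],[0,0.001,0.095,0,0],[0,0.001,0.112,0,0],[0,0.001,0.118,0,0],[0,0.001,0.118,0,0],[0,0.001,0.118,0,0],[0,0.001,0.118,0,0]]'
python3 - <<'E'
from h import *
p=capture("wrist");save(p,"w2");print([(r["centre"],fonz(p,r["centre"],57)) for r in tip_of(p,"power_key_top")[:1]],get_obs()["tool_pos"])
E
```

```text
time: 3.45
tool_pos: [541.7, 23.7, 243.3]
tcp_rot: [3.139, 0.001, 1.828]
contact_force: [0.6, 0.4, -0.0]
grip_width: 0.5
finger_force: 0.0
[([314.4, 289.5], array([540.87478656,  24.92098941,  57.        ]))] [541.61901383  23.51541247 243.23614992]
```

View pics/w2.png

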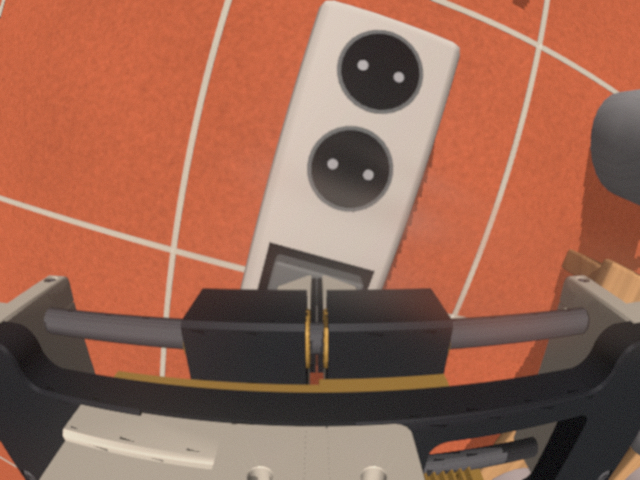

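The fingertips at about (316,282) stand over the bar, and the network estimate (541,25) matches. Pressing in small steps.

```bash
python3 -m inch '[[0,0,0.004,0,0],[0,0,0.007,0,0],[0,0,0.009,0,0],[0,0,0.011,0,0],[0,0,0.013,0,0],[0,0,0.014,0,0],[0,0,0.014,0,0],[0,0,0.014,0,0]]'
python3 -m inch '[[0,0,0.001,0,0],[0,0,0.002,0,0],[0,0,0.002,0,0],[0,0,0.002,0,0]]'
```

```text
time: 4.22
tool_pos: [541.2, 23.4, 227.6]
tcp_rot: [-3.141, -0.0, 1.828]
contact_force: [1.1, 0.1, 0.6]
grip_width: 0.5
finger_force: 0.6
time: 4.55
tool_pos: [541.1, 23.4, 226.1]
tcp_rot: [3.141, 0.0, 1.828]
contact_force: [-0.1, 0.1, 6.1]
grip_width: 0.8
finger_force: 3.0
```

```bash
python3 -m inch '[[0,0,0.0005,0,0],[0,0,0.001,0,0],[0,0,0.001,0,0],[0,0,0.001,0,0]]'; python3 -m inch '[[0,0,-0.01,0,0],[0,0,-0.04,0,0],[0,0,-0.08,0,0],[0,0,-0.11,0,0],[0,0,-0.13,0,0],[0,0,-0.135,0,0],[0,0,-0.135,0,0]]'
python3 - <<'E'
from h import *
p=capture("wrist");save(p,"w3")
for i in range(1): s,o=shift([489,327,330]);print(s,o["tool_pos"],o["tcp_rot"],o["contact_force"])
p=capture("top")
print(tip_of(p,"power_key_top"),tip_of(p,"power_block"))
E
```

```text
time: 4.88
tool_pos: [541.1, 23.4, 225.7]
tcp_rot: [3.141, 0.0, 1.828]
contact_force: [-2.6, -0.7, 11.5]
grip_width: 0.3
finger_force: 5.6
time: 5.47
tool_pos: [541.2, 23.5, 361.0]
tcp_rot: [3.139, 0.001, 1.828]
contact_force: [-0.0, 0.3, -0.3]
grip_width: 0.7
finger_force: 0.0
[0.30674524 0.02700856 0.02940945] [540.86570407  23.46230067 359.35699883] [-3.14122415e+00 -2.03445354e-04  1.82781822e+00] [-0.45776013 -0.45684116 -0.55285011]
[] [{'centre': [297.9, 271.7], 'conf': 0.91}]
```

View pics/w3.png

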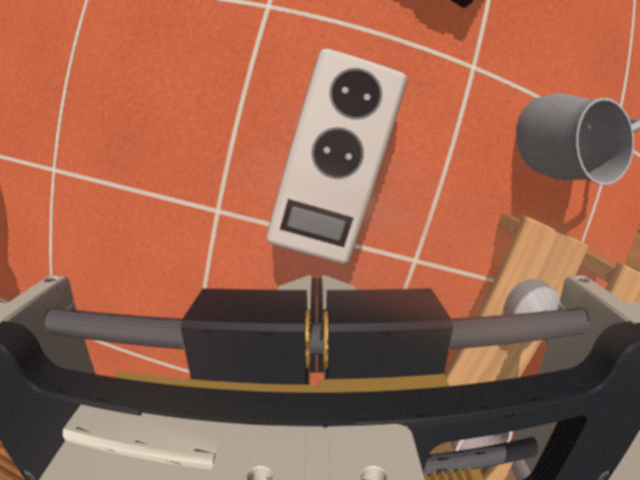

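The bar at (316,223) is now sunk and nearly flush, and the block hasn't moved. On to the scale.

```bash
python3 -m inch '[[0.035,0.003,0,0,0],[0.075,0.006,0.01,0,0],[0.115,0.01,0.02,0,0],[0.155,0.013,0.02,0,0],[0.195,0.017,0.02,0,0],[0.235,0.02,0.02,0,0],[0.275,0.024,0.025,0,0],[0.307,0.027,0.03,0,0]]'
python3 -m inch '[[0,0,0,0,0],[0,0,0,0,0],[0,0,0,0,0]]'
python3 - <<'E'
from h import *
p=capture("wrist");save(p,"w4")
for n,z in dict(scale_key_top=37,dosing_ring=29).items(): print([(r["conf"],r["centre"],fonz(p,r["centre"],z)) for r in tip_of(p,n)[:2]])
s,o=shift([489,327,222]);print(s,o["tool_pos"])
E
```

```text
time: 6.33
tool_pos: [488.2, 329.8, 328.2]
tcp_rot: [-3.14, -0.0, 1.829]
contact_force: [0.0, -0.2, -0.2]
grip_width: 0.5
finger_force: 0.0
time: 6.58
tool_pos: [489.2, 326.7, 328.5]
tcp_rot: [-3.139, 0.001, 1.828]
contact_force: [0.7, 0.3, -0.5]
grip_width: 0.4
finger_force: 0.0
[]
[]
[ 0.00131729 -0.00043798  0.10759118] [489.79065418 325.87400517 329.59134297]
```

View pics/w4.png

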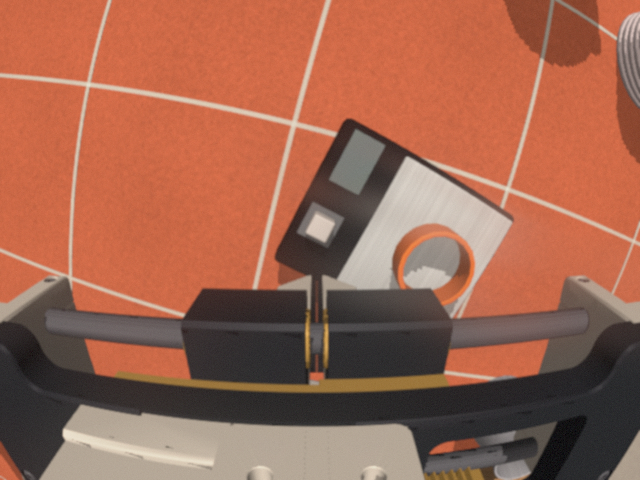

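```bash
python3 - <<'E'
from h import *
p=capture("wrist");t=fonz(p,(320,223),37);print(t,[(r["conf"],r["centre"],fonz(p,r["centre"],37)) for r in tip_of(p,"scale_key_top")[:2]])
s,o=shift([t[0],t[1],222]);print(s,o["tool_pos"])
E
```

```text
[490.40350558 333.83141974  37.        ] [(0.65, [318.1, 226.9], array([489.78729228, 330.51767622,  37.        ]))]
[0.00736788 0.002551   0.10789919] [489.77589894 326.05260928 329.89868046]
```

The square key is at about (320,224) in the wrist view, clear of the ring at (435,268). The estimates agree on (490,330.5).

```bash
python3 -m inch '[[0.0045,0.001,0.03,0,0],[0.0045,0.001,0.06,0,0],[0.0045,0.001,0.085,0,0],[0.0045,0.001,0.1,0,0],[0.0045,0.001,0.107,0,0],[0.0045,0.001,0.107,0,0],[0.0045,0.001,0.107,0,0],[0.0045,0.001,0.107,0,0]]'
python3 - <<'E'
from h import *
p=capture("wrist");save(p,"w5")
print([(r["conf"],r["centre"],fonz(p,r["centre"],37)) for r in tip_of(p,"scale_key_top")[:2]],get_obs()["tool_pos"])
E
```

```text
time: 7.5
tool_pos: [489.7, 331.9, 224.2]
tcp_rot: [3.139, -0.001, 1.827]
contact_force: [0.1, 0.3, 0.1]
grip_width: 0.6
finger_force: 0.0
[] [489.52885104 331.94155698 224.20072008]
```

View pics/w5.png

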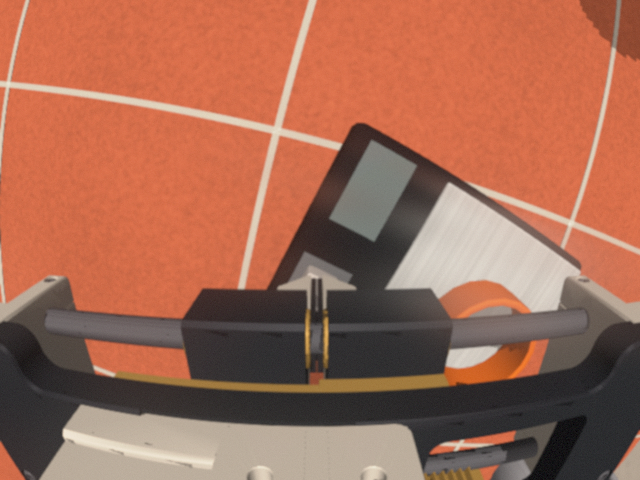

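The fingertips at (316,285) cover the key, and only its bezel corner at (318,262) still shows. Pressing.

```bash
python3 -m inch '[[0,0,0.004,0,0],[0,0,0.008,0,0],[0,0,0.01,0,0],[0,0,0.012,0,0],[0,0,0.014,0,0],[0,0,0.015,0,0],[0,0,0.015,0,0],[0,0,0.015,0,0]]'
python3 -m inch '[[0,0,0.001,0,0],[0,0,0.002,0,0],[0,0,0.002,0,0],[0,0,0.002,0,0]]'
```

```text
time: 8.27
tool_pos: [489.1, 331.8, 207.6]
tcp_rot: [-3.141, 0.0, 1.828]
contact_force: [0.3, 1.0, 1.4]
grip_width: 0.4
finger_force: 0.7
time: 8.6
tool_pos: [489.0, 331.8, 206.2]
tcp_rot: [3.141, -0.0, 1.828]
contact_force: [-1.4, -1.8, 6.2]
grip_width: 0.3
finger_force: 2.9
```

```bash
python3 -m inch '[[0,0,0.0005,0,0],[0,0,0.001,0,0],[0,0,0.001,0,0],[0,0,0.001,0,0]]'; python3 -m inch '[[0,0,-0.01,0,0],[0,0,-0.04,0,0],[0,0,-0.08,0,0],[0,0,-0.115,0,0],[0,0,-0.15,0,0],[0,0,-0.17,0,0],[0,0,-0.17,0,0]]'
python3 - <<'E'
from h import *
p=capture("wrist")
print([(r["conf"],r["centre"],fonz(p,r["centre"],29)) for r in tip_of(p,"scale_key_top")[:2]])
p=capture("top")
print(tip_of(p,"scale"),tip_of(p,"dosing_ring"),[(r["conf"],onz(p,r["centre"],67)) for r in tip_of(p,"grind_key_top")[:1]])
s,o=shift([507,-243,365]);print(s,o["tool_pos"],o["joint_positions"])
E
```

```text
time: 8.93
tool_pos: [489.0, 331.8, 205.9]
tcp_rot: [3.141, -0.0, 1.828]
contact_force: [-1.6, -1.0, 10.5]
grip_width: 0.1
finger_force: 5.3
time: 9.52
tool_pos: [489.4, 332.1, 380.3]
tcp_rot: [3.133, -0.002, 1.828]
contact_force: [1.0, 0.3, -0.0]
grip_width: 0.2
finger_force: 0.0
[(0.78, [314.8, 217.6], array([491.41218619, 330.75181892,  29.        ]))]
[{'centre': [162.8, 263.1], 'conf': 0.85}] [{'centre': [168.1, 244.3], 'conf': 0.72}] [(0.57, array([ 506.74205379, -246.14634015,   67.        ]))]
[-0.56039502 -0.12848296  0.00881242] [488.87006431 331.66133119 372.9857814 ] [4.66402767e-01 4.88351736e-01 1.38319105e+00 2.91786680e-05
 1.27352293e+00 2.09432564e-01]
```

Scale and ring are unmoved. On to the grinder's large key.

```bash
python3 -m inch '[[-0.035,-0.008,0,0,0],[-0.075,-0.017,0,0,0],[-0.115,-0.026,0,0,0],[-0.155,-0.036,0,0,0],[-0.195,-0.045,0,0,0],[-0.235,-0.054,0,0,0],[-0.275,-0.063,0,0,0],[-0.31,-0.071,0,0,0]]'
python3 -m inch '[[-0.04,-0.009,0,0,0],[-0.08,-0.018,0,0,0],[-0.12,-0.027,0,0,0],[-0.16,-0.037,0,0,0],[-0.2,-0.046,0.005,0,0],[-0.23,-0.053,0.01,0,0],[-0.245,-0.057,0.01,0,0],[-0.245,-0.057,0.01,0,0]]'
python3 -m inch '[[0,0,0,0,0],[0,0,0,0,0],[0,0,0,0,0]]'
python3 - <<'E'
from h import *
p=capture("wrist");save(p,"w6")
print([(r["conf"],r["centre"],fonz(p,r["centre"],67)) for r in tip_of(p,"grind_key_top")[:2]])
s,o=shift([507,-244,255]);print(s,o["tool_pos"],o["tcp_rot"])
E
```

```text
time: 10.48
tool_pos: [498.8, 11.6, 373.7]
tcp_rot: [-3.14, -0.001, 1.827]
contact_force: [1.1, 0.3, -0.1]
grip_width: 0.6
finger_force: 0.0
time: 11.15
tool_pos: [506.0, -240.4, 363.1]
tcp_rot: [-3.14, -0.001, 1.824]
contact_force: [-0.5, 0.3, -0.1]
grip_width: 0.5
finger_force: 0.0
time: 11.4
tool_pos: [506.6, -235.8, 364.8]
tcp_rot: [3.142, -0.001, 1.83]
contact_force: [0.2, -1.4, 0.3]
grip_width: 0.3
finger_force: 0.0
[(0.91, [312.4, 241.6], array([ 505.73611691, -244.86919272,   67.        ]))]
[-0.00782205 -0.00170691  0.10999754] [ 506.61463386 -236.01931537  364.99871725] [ 3.14127189e+00 -8.07717043e-05  1.82981808e+00]
```

View pics/w6.png

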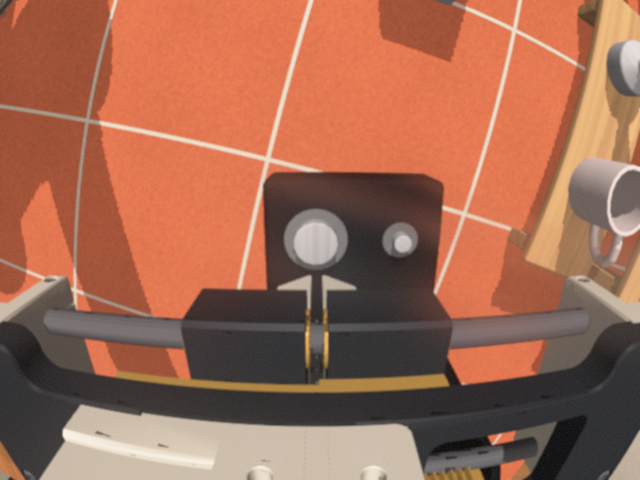

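The large key is at (315,241) and the small one at (402,241). The tool is square to the grinder, and all estimates agree on (506,-244.5).

```bash
python3 -m inch '[[-0.005,-0.002,0.02,0,0],[-0.005,-0.002,0.05,0,0],[-0.005,-0.002,0.08,0,0],[-0.005,-0.002,0.1,0,0],[-0.005,-0.002,0.11,0,0],[-0.005,-0.002,0.113,0,0],[-0.005,-0.002,0.113,0,0],[-0.005,-0.002,0.113,0,0]]'
python3 -m inch '[[0,0,0,0,0],[0,0,0,0,0]]'
```

```text
time: 12.17
tool_pos: [506.3, -242.8, 253.0]
tcp_rot: [3.14, 0.002, 1.828]
contact_force: [-0.6, -0.4, 0.3]
grip_width: 0.6
finger_force: 0.0
time: 12.33
tool_pos: [506.1, -243.0, 253.0]
tcp_rot: [3.14, 0.002, 1.828]
contact_force: [-0.3, -0.5, -0.2]
grip_width: 0.5
finger_force: 0.0
```

```bash
python3 -m inch '[[0,0,0.004,0,0],[0,0,0.007,0,0],[0,0,0.009,0,0],[0,0,0.011,0,0],[0,0,0.013,0,0],[0,0,0.015,0,0],[0,0,0.015,0,0],[0,0,0.015,0,0]]'
python3 -m inch '[[0,0,0.001,0,0],[0,0,0.002,0,0],[0,0,0.002,0,0],[0,0,0.002,0,0]]'
```

```text
time: 13.0
tool_pos: [505.8, -242.9, 236.6]
tcp_rot: [3.141, 0.0, 1.828]
contact_force: [1.1, -0.6, 1.8]
grip_width: 0.4
finger_force: 0.9
time: 13.33
tool_pos: [505.8, -242.9, 235.6]
tcp_rot: [3.141, 0.001, 1.828]
contact_force: [-1.0, 0.2, 9.2]
grip_width: 0.6
finger_force: 4.7
```

Home. Retract straight up and check.

```bash
python3 -m inch '[[0,0,-0.01,0,0],[0,0,-0.04,0,0],[0,0,-0.08,0,0],[0,0,-0.11,0,0],[0,0,-0.13,0,0],[0,0,-0.13,0,0],[0,0,-0.13,0,0],[0,0,-0.13,0,0]]'
python3 - <<'E'
from h import *
p=capture("wrist");save(p,"w7")
print([(r["conf"],r["centre"],fonz(p,r["centre"],59)) for r in tip_of(p,"grind_key_top")[:1]])
p=capture("top")
for n in("power_block","scale","grinder","dosing_ring"):print(n,tip_of(p,n)[:1])
E
```

```text
time: 14.0
tool_pos: [505.3, -242.6, 363.5]
tcp_rot: [-3.14, -0.002, 1.828]
contact_force: [0.7, -0.3, 0.0]
grip_width: 0.3
finger_force: 0.0
[(0.86, [318.7, 235.0], array([ 507.74549608, -246.77217067,   59.        ]))]
power_block [{'centre': [296.7, 273.1], 'conf': 0.93}]
scale [{'centre': [161.8, 261.9], 'conf': 0.57}]
grinder [{'centre': [472.0, 272.3], 'conf': 0.77}]
dosing_ring [{'centre': [167.5, 244.6], 'conf': 0.83}]
```

View pics/w7.png

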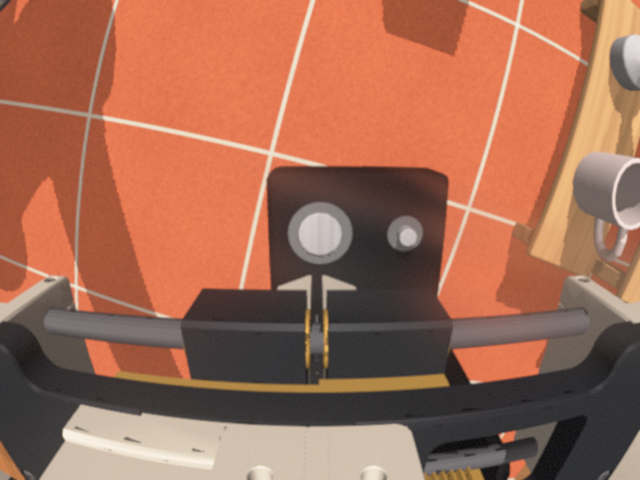

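The large key at (320,233) is sunk, centred in its collar. The small key at (405,236) is still proud, and nothing has moved.

```bash
python3 -c "from plant import *; print(close_job())"
```

```text
the job is handed in; nothing more can be done
None
```

I pressed the bar switch, the square key and the large round key home in that order, at about 9–12 N each. The small key was left up, nothing appeared to have moved in the last pictures, and the job is handed in at about 14 s; no verdict was returned.

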